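# Lay out the microscope objectives for fitting

## Robot

A 6-joint arm with a two-finger parallel gripper is mounted at the origin on the work surface. World frame = base frame: x ahead of the robot, y to its left, z up, the work surface at z = 0. Lengths are in m, angles in rad, forces in N, time in s.
With the tool pointing down it reaches from about 0.4 to 0.825 m from the base axis. Payload 7 kg.
Tool frame: the origin (TCP) lies at the centre of the arm's flange, where the gripper is bolted on; the fingertips stand 178 mm ahead of it and the grasp point (between the pads) lies arm.tcp_to_grasp ahead of it (arm.tcp_to_grasp is the distance from the TCP to the grasp point, in m); z points along the fingers, y is the direction in which the jaws open and shut (so a half turn about z gives the same grasp; the last joint's range is limited). The gripper opens to 88 mm and grips with 3 to 60 N. Pads are 19 mm wide; open, the fingers measure 130 mm over their backs; the gripper's body (78 mm by 193 mm) begins 47 mm behind the grasp point.
Start: joints at [-0.959, 0.359, 0.012, 0, -1.224, -0.288], TCP at [0.215, -0.64, 0.405] pointing down, gripper open.
Joint ranges: [-3.07, 3.07], [-1.43, 2.12], [-1.02, 1.25], [-3.03, 1.67], [-3.05, -0], [-3.03, 3.03]. Speed limits (rad/s): [2.39, 2.39, 3.01, 3.14, 3.14, 3.14].

## Interface

Orientations are given as [roll, pitch, yaw] about the fixed x, y, z axes, in that order (R = Rz(yaw) Ry(pitch) Rx(roll)).
In Python, from station import arm gives the robot as it stands.
- The arm moves only by the tool move_arm, never from a script. Its argument "deltas" is a list of rows, each a list of 6 numbers: the shift along the world's x, y, z in mm, then the turn, a rotation vector about the world's x, y, z in degrees. In form: [[tx, ty, tz, ax, ay, az], ...]. A call has exactly 5 rows; each row shifts and turns the commanded pose from where the row before left it; what a row does not reach is not made up. A row lasts 1/12 s, in which the tool goes at most 41.7 mm and 7.16 degrees, less where a joint would pass 70% of its speed; a pose out of reach is approached as far as the arm can. A call with a gripper value outside its range is refused whole. "claw" is the closure in counts, from 0 (fully open) to 255 (shut), set as the call begins (left out, the last holds). The fingers move at their own pace and stop on an object; "squeeze" is the grip in N (left out, the last holds). Time passes only in rows, so rows that do not move let the fingers close, or fill a call up. It gives the time, the measured TCP pose, the force and the opening at its end, in the units of the state.
- arm.get_state(): the state, without advancing time (a new reading comes with each control period).
- arm.grab_frame(name): name is "scene" or "top" or "wrist"; returns the picture (384x512x3 uint8, red, green, blue); there is no depth.
- arm.calibration(name): a dict with "intrinsics" (3x3 intrinsics, pixels), "T" (4x4, takes a point from camera to world coordinates); the wrist camera has in their place "mount" (4x4, takes a point from camera to tool coordinates, whose origin is the TCP and whose axes are the flange's). Camera axes: x right, y up, looking along -z (the intrinsics and any distortion apply to the point x, -y, -z); pixel columns grow to the right and rows downward; lengths in m; the calibration is good to about 2 mm. A picture is of the moment at which its call begins: read the wrist's pose just before it. calibration takes no time and is no camera call.
- arm.job_done(): hands the job in, once; it reports no verdict.
Trained networks look in the newest picture that a camera, given by its name, has taken for a name from the list of things; names that differ only in an ending like _2 or _b are one class to them, and where a whole thing is asked for, a point or a joint stands for the part that bears it (a point fixed in the world has none). Each returns a list of dicts, best first, with "score" (0 to 1); they miss things now and then, are a little off and sometimes report something else, mostly with a low value. They report only what shows in the picture. A call takes as long as a camera call.
- arm.spot_in(thing, camera): "xy" ([column, row] in pixels, amid what is visible of it).
- arm.masks_of(thing, camera): "pixels" (384x512 bool, what is visible of it) and "xy" ([column, row] in pixels, amid what is visible of it).
- arm.spot_point(thing, camera): "xy" ([column, row] in pixels: a listed point, or the origin of a listed thing).
The state is a dict: "t": time; "q": joint angles; "qd": joint speeds; "joint_efforts": joint torques, N m; "eef_pos": TCP position; "ee_rot": TCP orientation; "force": force on the tool from outside, world axes, zero at the start; "moment": the same for the moment, N m; "width": finger opening in m.
Only numpy, scipy, OpenCV 4.12 (cv2) and the standard library are available. Lean on these libraries where they do the work, as an engineer would, in place of code of your own. Each camera call takes 0.05 s, during which the arm holds its last target. There are 200 camera calls.

## Task

Lay the four microscope objectives out on the storage strip, ready for fitting: one standing upright in the middle of each round pad, in order of height, the shortest on the pad next to the bare nosepiece turret and the tallest at the other end. Set them down gently, without dropping or knocking over any, and leave the nosepiece and the open tray of dies undisturbed.

Things in the scene. Friction and masses are not known exactly. Their poses are not given: they have to be found in the camera images.
- objective_48_center (a point): The shortest of the four microscope objectives: 48 mm tall, standing loose on its black screw-on base cap (38 mm diameter, 8 mm high), lens up. Bright 34 mm diameter metal barrel from 8 to 36 mm above its foot (a red band round its top, as on all four), then a narrower nose, 29 mm diameter at the top, with the dark front lens. About 180 g, give or take a quarter. This point is on its axis, half-way up (24 mm above its foot); z points up along the axis.
- objective_63_center (a point): The second shortest of the four microscope objectives: 63 mm tall, standing loose on its black screw-on base cap (38 mm diameter, 8 mm high), lens up. Bright 34 mm diameter metal barrel from 8 to 46 mm above its foot (a red band round its top, as on all four), then a narrower nose, 24 mm diameter at the top, with the dark front lens. About 230 g, give or take a quarter. This point is on its axis, half-way up (31.5 mm above its foot); z points up along the axis.
- objective_78_center (a point): The second tallest of the four microscope objectives: 78 mm tall, standing loose on its black screw-on base cap (38 mm diameter, 8 mm high), lens up. Bright 34 mm diameter metal barrel from 8 to 56 mm above its foot (a red band round its top, as on all four), then a narrower nose, 19 mm diameter at the top, with the dark front lens. About 270 g, give or take a quarter. This point is on its axis, half-way up (39 mm above its foot); z points up along the axis.
- objective_93_center (a point): The tallest of the four microscope objectives: 93 mm tall, standing loose on its black screw-on base cap (38 mm diameter, 8 mm high), lens up. Bright 34 mm diameter metal barrel from 8 to 66 mm above its foot (a red band round its top, as on all four), then a narrower nose, 13 mm diameter at the top, with the dark front lens. About 310 g, give or take a quarter. This point is on its axis, half-way up (46.5 mm above its foot); z points up along the axis.
- pad_1: Round black rubber pad, 56 mm diameter, flush in the top of the storage strip: the end pad on the +y end. Origin: centre of the pad on its top face, z up, y along the strip. The strip is a fixed aluminium bar 330 mm long (along y), 70 mm wide and 12 mm thick lying on the table; its four pads are 80 mm apart.
- pad_2: Round black rubber pad, 56 mm diameter, on the same strip: second from the +y end. Origin: centre of the pad on its top face, z up, y along the strip.
- pad_3: Round black rubber pad, 56 mm diameter, on the same strip: third from the +y end. Origin: centre of the pad on its top face, z up, y along the strip.
- pad_4: Round black rubber pad, 56 mm diameter, on the same strip: the end pad on the -y end. Origin: centre of the pad on its top face, z up, y along the strip.
- nosepiece: Bare five-port nosepiece turret, ports up, on a round stand: 112 mm diameter, 67 mm high, grey cone with five empty steel-ringed ports over a black knurled ring. Fixed. It stands beyond one end of the strip, either end (its centre about 135 to 155 mm from the nearest pad's centre); a square-built probe positioner, 55 by 75 mm and 96 mm high, fixed, stands beyond the other end. Origin: centre of its foot on the table.
- chip_tray: Small open black tray of bare dies, 51 x 51 mm, 9 mm high, loose on the table among the objectives, light (40 g). Origin: centre of its underside.

How it is judged:
By the outcome, as a careful person would: the job done as asked, in the order asked, and still so for the second after the job is handed in, with the robot touching nothing.
It also fails if it takes over 112 s, if anything falls off the work surface, if the arm or the gripper's body presses on something with over 40 N, if the wrist force passes 120 N, or if a joint passes its speed limit or range.

## Working session

There is one attempt and no reset: what is moved stays moved. The work goes in short steps, Python scripts to look and compute and a tool call to move; the robot and the scene stay as the last step left them, time stands still between calls to the robot, and variables do not carry over. Pictures are saved under pics/ and viewed, about 12 in all and at most 16, crops included, and the job is handed in when it is done.

Besides the shell and the picture viewer there is one more tool, called after "Call:" by a JSON object that holds its "api" and its "payload", one argument or row to a line. move_arm: Moves the arm, as the interface text tells. Its arguments: {"type":"object","properties":{"deltas":{"type":"array","items":{"type":"array","items":{"type":"number"}}},"claw":{"type":"number"},"squeeze":{"type":"number"}},"required":["deltas"]}

```bash
ls; mkdir -p pics; python3 - <<'E'
from station import arm
import cv2,numpy as np
s=arm.get_state();print(s, arm.tcp_to_grasp)
for n in("scene","top"):
    cv2.imwrite(f"pics/{n}0.png",cv2.cvtColor(arm.grab_frame(n),cv2.COLOR_RGB2BGR))
    c=arm.calibration(n);print(n,c)
print(arm.calibration("wrist"))
E
```

```text
pics
{'t': 0.0, 'q': array([-9.58896806e-01,  3.59355513e-01,  1.10979530e-02, -3.76193795e-04,
       -1.22410113e+00, -2.88142738e-01]), 'qd': array([ 0.00034292,  0.00118176, -0.00192291,  0.0010556 ,  0.00201452,
       -0.00133888]), 'joint_efforts': array([ 1.39874439e-03, -5.82722354e+01,  2.93060035e+01,  6.99756235e+00,
        7.08594176e-03, -2.12913192e-04]), 'eef_pos': array([ 0.21470907, -0.63973921,  0.40375507]), 'ee_rot': array([ 3.13999420e+00, -1.04952753e-04, -2.81796389e+00]), 'force': array([-0.18467055, -0.52257452, -0.50072422]), 'moment': array([ 0.05677365,  0.01953382, -0.05070003]), 'width': 0.0873515235800581} 0.1593
scene {'intrinsics': array([[368.64507095,   0.        , 253.54785303],
       [  0.        , 368.64507095, 187.93596414],
       [  0.        ,   0.        ,   1.        ]]), 'T': array([[-0.58697239, -0.52662823,  0.6149196 ,  1.01451341],
       [ 0.80951541, -0.37034572,  0.45555335,  0.33863697],
       [-0.01217442,  0.76518413,  0.64369638,  0.55403621],
       [ 0.        ,  0.        ,  0.        ,  1.        ]])}
top {'intrinsics': 
[... 226 characters left out ...]
  [-0.99904371,  0.02324696,  0.03703021,  0.01038768],
       [ 0.04007564,  0.1482503 ,  0.98813754,  0.87092203],
       [ 0.        ,  0.        ,  0.        ,  1.        ]])}
{'intrinsics': array([[344.16626182,   0.        , 254.68769009],
       [  0.        , 344.16626182, 190.40246318],
       [  0.        ,   0.        ,   1.        ]]), 'mount': array([[ 1.94771807e-03,  9.58871405e-01,  2.83834168e-01,
         7.70304817e-02],
       [ 9.99998043e-01, -1.96581797e-03, -2.21071395e-04,
        -1.36312229e-03],
       [ 3.45987268e-04,  2.83834043e-01, -9.58873358e-01,
         2.10252781e-02],
       [ 0.00000000e+00,  0.00000000e+00,  0.00000000e+00,
         1.00000000e+00]])}
```

View pics/scene0.png

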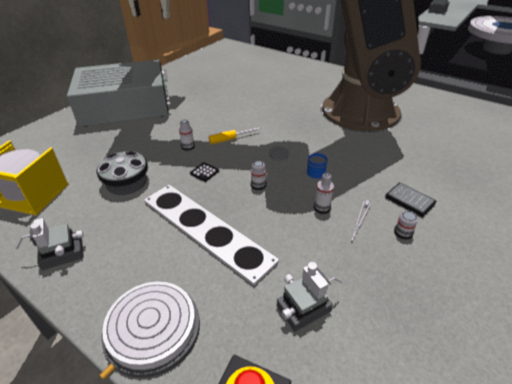

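View pics/top0.png

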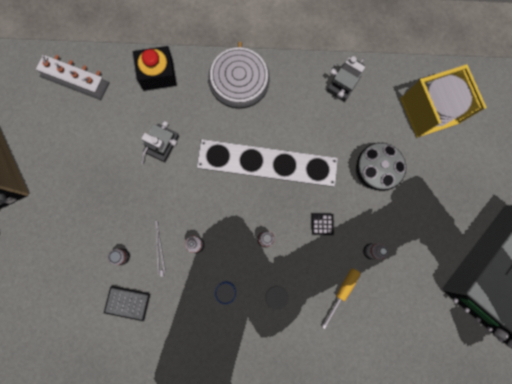

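```bash
cat > h.py <<'E'
from station import arm
import cv2,numpy as np
from scipy.spatial.transform import Rotation as R
def ray(cam,uv,z,st=None):
    c=arm.calibration(cam);K=c["intrinsics"]
    if cam=="wrist":
        T=np.eye(4);T[:3,:3]=R.from_euler('xyz',st["ee_rot"]).as_matrix();T[:3,3]=st["eef_pos"];T=T@c["mount"]
    else:T=c["T"]
    d=np.linalg.solve(K,[uv[0],uv[1],1]);d=T[:3,:3]@np.array([d[0],-d[1],-d[2]]);o=T[:3,3]
    return o+d*(z-o[2])/d[2]
H={"objective_48_center":.024,"objective_63_center":.0315,"objective_78_center":.039,"objective_93_center":.0465,
"pad_1":.012,"pad_2":.012,"pad_3":.012,"pad_4":.012,"nosepiece":0,"chip_tray":0}
def spots(cam,names,st=None,dz=0):
    for n in names:
        for r in arm.spot_point(n,cam)[:5]:
            print(cam,n,round(r["score"],2),np.round(r["xy"]),np.round(ray(cam,r["xy"],H[n]+dz,st)*1000))
E
python3 - <<'E'
from h import *
for cam in("top","scene"):
    spots(cam,[n for n in H if n not in("pad_2","pad_3","pad_4")])
E
```

```text
top objective_48_center 0.68 [117. 254.] [432. 280.  24.]
top objective_63_center 0.6 [266. 240.] [467. -53.  31.]
top objective_78_center 0.82 [373. 250.] [ 449. -294.   39.]
top objective_93_center 0.68 [195. 240.] [465. 106.  46.]
top pad_1 0.9 [286. 168.] [641. -98.  12.]
top pad_1 0.9 [315. 171.] [ 634. -168.   12.]
top pad_1 0.72 [216. 156.] [665.  68.  12.]
top pad_1 0.69 [251. 159.] [660. -15.  12.]
top nosepiece 0.83 [372. 170.] [ 644. -310.    0.]
top nosepiece 0.68 [115. 254.] [431. 290.   0.]
top chip_tray 0.8 [322. 223.] [ 512. -186.    0.]
scene objective_48_center 0.59 [404. 223.] [423. 273.  24.]
scene objective_63_center 0.96 [258. 174.] [469. -53.  31.]
scene objective_78_center 0.77 [188. 132.] [ 437. -302.   39.]
scene objective_93_center 0.86 [326. 194.] [458. 114.  46.]
scene pad_1 0.94 [216. 234.] [655. -23.  12.]
scene pad_1 0.68 [250. 257.] [662.  67.  12.]
scene pad_1 0.62 [192. 217.] [648. -95.  12.]
scene pad_1 0.57 [169. 197.] [ 631. -181.   12.]
scene nosepiece 0.85 [130. 184.] [ 643. -303.    0.]
scene chip_tray 0.65 [203. 175.] [ 516. -183.    0.]
```

The scene view shows the nosepiece at (122,170), the −y end. The strip runs from (168,200) to (248,258), and the objectives are at (187,134), (258,175), (324,193) and (405,224). Next I check which objective is which from mask height, and measure the pads.

```bash
python3 - <<'E'
from h import *
P={48:(428,277),63:(468,-53),78:(443,-298),93:(461,110)}
c=arm.calibration("scene");Ti=np.linalg.inv(c["T"]);K=c["intrinsics"]
def proj(p):
    q=Ti@np.append(np.array(p)/1000,1);q=K@np.array([q[0],-q[1],-q[2]]);return q[:2]/q[2]
arm.grab_frame("scene")
for h,(x,y) in P.items():
    m=arm.masks_of(f"objective_{h}_center","scene")[0]["pixels"];r=np.where(m.any(1))[0];cc=np.where(m.any(0))[0]
    print(h,"rows",r[0],r[-1],"cols",cc[0],cc[-1],"pred top/foot",[ (k,proj((x,y,k))[1].round()) for k in(48,63,78,93)],proj((x,y,0)).round())
for cam in("top","scene"):
    arm.grab_frame(cam)
    for r in arm.masks_of("pad_1",cam)[:6]:
        m=r["pixels"];v,u=np.where(m);print(cam,round(r["score"],2),m.sum(),(u.mean().round(1),v.mean().round(1)),ray(cam,(u.mean(),v.mean()),.012).round(4)*1000)
E
```

```text
48 rows 245 269 cols 234 264 pred top/foot [(48, np.float64(217.0)), (63, np.float64(211.0)), (78, np.float64(205.0)), (93, np.float64(199.0))] [402. 234.]
63 rows 162 189 cols 250 265 pred top/foot [(48, np.float64(168.0)), (63, np.float64(163.0)), (78, np.float64(157.0)), (93, np.float64(152.0))] [258. 184.]
78 rows 120 150 cols 180 194 pred top/foot [(48, np.float64(131.0)), (63, np.float64(126.0)), (78, np.float64(121.0)), (93, np.float64(116.0))] [190. 146.]
93 rows 174 213 cols 314 333 pred top/foot [(48, np.float64(193.0)), (63, np.float64(188.0)), (78, np.float64(182.0)), (93, np.float64(176.0))] [321. 210.]
top 0.97 445 (np.float64(218.0), np.float64(155.7)) [665.4  63.1  12. ]
top 0.91 433 (np.float64(317.5), np.float64(169.6)) [ 638.1 -174.6   12. ]
top 0.59 433 (np.float64(284.6), np.float64(165.4)) [646.1 -95.7  12. ]
top 0.58 452 (np.float64(251.2), np.float64(160.7)) [655.4 -16.   12. ]
scene 0.95 469 (np.float64(218.5), np.float64(235.8)) [655.9 -15.4  12. ]
scene 0.81 575 (np.float64(248.0), np.float64(257.1)) [665.2  64.4  12. ]
scene 0.78 368 (np.float64(168.2), np.float64(200.0)) [ 638.5 -174.9   12. ]
scene 0.58 440 (np.float64(192.1), np.float64(216.8)) [646.9 -95.   12. ]
```

Call:
{"api": "move_arm", "payload": {
  "deltas": [
    [22.8,34.2,0,0,0,6.5],
    [22.8,34.2,0,0,0,6.5],
    [22.8,34.2,0,0,0,6.5],
    [22.8,34.2,0,0,0,6.5],
    [22.8,34.2,0,0,0,6.5]
  ],
  "claw": 0,
  "squeeze": 25
}}

```text
t: 1.67
eef_pos: [0.3293, -0.4673, 0.4047]
ee_rot: [-3.141, -0.0, -2.245]
force: [0.7, 0.3, -0.3]
width: 0.0877
```

Call:
{"api": "move_arm", "payload": {
  "deltas": [
    [22.8,34.2,0,0,0,6.5],
    [22.8,34.2,0,0,0,6.5],
    [22.8,34.2,0,0,0,6.5],
    [22.8,34.2,0,0,0,6.5],
    [22.8,34.2,0,0,0,6.5]
  ]
}}

```text
t: 2.08
eef_pos: [0.4434, -0.296, 0.4051]
ee_rot: [-3.141, -0.0, -1.678]
force: [0.5, -0.9, -0.6]
width: 0.0879
```

Call:
{"api": "move_arm", "payload": {
  "deltas": [
    [0,0,0,0,0,0],
    [0,0,0,0,0,0],
    [0,0,0,0,0,0],
    [0,0,0,0,0,0],
    [0,0,0,0,0,0]
  ]
}}

```text
t: 2.5
eef_pos: [0.4421, -0.2989, 0.4046]
ee_rot: [3.141, -0.0, -1.686]
force: [-0.4, 0.4, -0.8]
width: 0.0877
```

```bash
cat >> h.py <<'E'
def look(name,pic=None,zs=0):
    "close look with wrist: axis estimate from net point and mask"
    st=arm.get_state();im=arm.grab_frame("wrist")
    print("t",round(st["t"],2),"pos",np.round(st["eef_pos"]*1000,1),"yaw",np.round(np.degrees(st["ee_rot"]),1),"w",round(st["width"],4),"F",np.round(st["force"],1))
    if pic: cv2.imwrite(pic,im[:,:,::-1])
    spots("wrist",[name],st,zs)
E
python3 - <<'E'
from h import *
look("objective_78_center","pics/w1.png")
E
```

```text
t 2.5 pos [ 442.1 -298.9  404.6] yaw [180.   -0.  -96.6] w 0.0877 F [-0.4  0.4 -0.8]
wrist objective_78_center 0.69 [248. 167.] [ 449. -301.   39.]
```

View pics/w1.png

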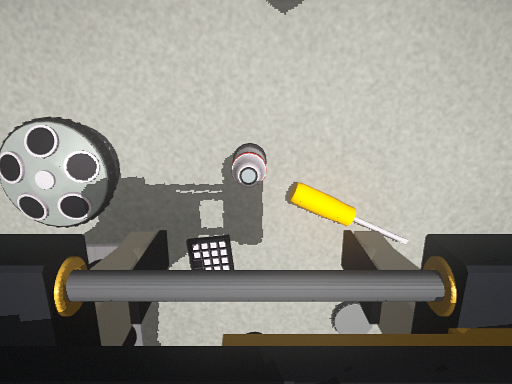

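```bash
python3 - <<'E'
from h import *
st=arm.get_state()
for p,z in(((248,176),.078),((250,155),.004)): print(ray("wrist",p,z,st)*1000)
E
```

```text
[ 448.19736946 -301.06556446   78.        ]
[ 446.67439017 -306.51364397    4.        ]
```

The wrist view shows the 78 objective standing with its lens at (248,176). The nosepiece and tray are clear of the fingers. I descend and grip.

Call:
{"api": "move_arm", "payload": {
  "deltas": [
    [6,-2,-30,0,0,0],
    [0,0,-35,0,0,0],
    [0,0,-35,0,0,0],
    [0,0,-35,0,0,0],
    [0,0,-30,0,0,0]
  ]
}}

```text
t: 3.02
eef_pos: [0.4477, -0.3005, 0.2377]
ee_rot: [3.141, 0.0, -1.685]
force: [0.0, -0.9, 0.2]
width: 0.0879
```

Call:
{"api": "move_arm", "payload": {
  "deltas": [
    [0,0,-18,0,0,0],
    [0,0,-12,0,0,0],
    [0,0,-8,0,0,0],
    [0,0,0,0,0,0],
    [0,0,0,0,0,0]
  ]
}}

```text
t: 3.43
eef_pos: [0.4487, -0.3004, 0.2018]
ee_rot: [3.141, -0.0, -1.684]
force: [0.4, -0.4, 0.9]
width: 0.0877
```

Call:
{"api": "move_arm", "payload": {
  "deltas": [
    [0,0,0,0,0,0],
    [0,0,0,0,0,0],
    [0,0,0,0,0,0],
    [0,0,0,0,0,0],
    [0,0,0,0,0,0]
  ],
  "claw": 255,
  "squeeze": 25
}}

```text
t: 3.85
eef_pos: [0.4488, -0.2999, 0.2022]
ee_rot: [-3.141, -0.0, -1.683]
force: [-0.1, -0.2, -0.3]
width: 0.0598
```

Call:
{"api": "move_arm", "payload": {
  "deltas": [
    [0,0,0,0,0,0],
    [0,0,0,0,0,0],
    [0,0,0,0,0,0],
    [0,0,0,0,0,0],
    [0,0,0,0,0,0]
  ]
}}

```text
t: 4.27
eef_pos: [0.4486, -0.2999, 0.2016]
ee_rot: [3.141, 0.0, -1.683]
force: [-0.2, 0.8, 0.8]
width: 0.0334
```

Call:
{"api": "move_arm", "payload": {
  "deltas": [
    [0,0,10,0,0,0],
    [0,0,20,0,0,0],
    [0,0,25,0,0,0],
    [0,0,25,0,0,0],
    [0,0,20,0,0,0]
  ]
}}

```text
t: 4.68
eef_pos: [0.4487, -0.2999, 0.3039]
ee_rot: [-3.141, -0.0, -1.683]
force: [-0.2, -0.2, -3.1]
width: 0.0334
```

Call:
{"api": "move_arm", "payload": {
  "deltas": [
    [10,14,0,0,0,0],
    [18,25,0,0,0,0],
    [22,30,0,0,0,0],
    [22,30,0,0,0,0],
    [22,30,0,0,0,0]
  ]
}}

```text
t: 5.1
eef_pos: [0.5431, -0.1696, 0.3024]
ee_rot: [-3.141, 0.0, -1.684]
force: [0.1, -1.9, -3.1]
width: 0.0335
```

Call:
{"api": "move_arm", "payload": {
  "deltas": [
    [22,30,0,0,0,0],
    [22,30,0,0,0,0],
    [22,30,0,0,0,0],
    [20,28,0,0,0,0],
    [15,20,0,0,0,0]
  ]
}}

```text
t: 5.52
eef_pos: [0.6449, -0.0303, 0.3019]
ee_rot: [-3.142, 0.0, -1.682]
force: [0.3, -0.6, -2.9]
width: 0.0336
```

Call:
{"api": "move_arm", "payload": {
  "deltas": [
    [8,12,0,0,0,0],
    [4,6,0,0,0,0],
    [0,0,0,0,0,0],
    [0,0,0,0,0,0],
    [0,0,0,0,0,0]
  ]
}}

```text
t: 5.93
eef_pos: [0.6549, -0.016, 0.3018]
ee_rot: [3.141, -0.0, -1.684]
force: [-0.6, -0.6, -2.4]
width: 0.0334
```

```bash
python3 - <<'E'
from h import *
look("pad_1","pics/w2.png")
E
```

```text
t 5.93 pos [654.9 -16.  301.8] yaw [180.   -0.  -96.5] w 0.0334 F [-0.6 -0.6 -2.4]
wrist pad_1 0.81 [255.  89.] [646. -93.  12.]
wrist pad_1 0.74 [255. 191.] [655. -14.  12.]
```

View pics/w2.png

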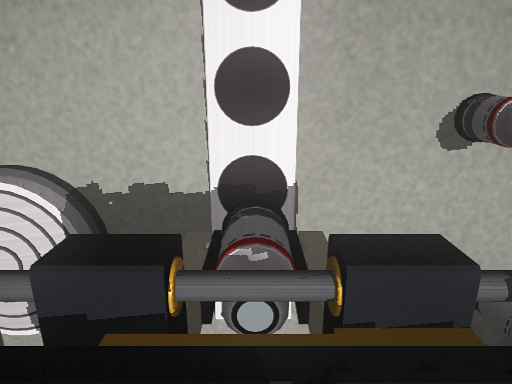

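```bash
python3 - <<'E'
from h import *
st=arm.get_state()
print(ray("wrist",(255,316),.178,st)*1000, ray("wrist",(252.5,87),.012,st)*1000)
E
```

```text
[654.97852949 -18.03243799 178.        ] [648.0397835 -95.1082197  12.       ]
```

Call:
{"api": "move_arm", "payload": {
  "deltas": [
    [1,2,-15,0,0,0],
    [0,0,-25,0,0,0],
    [0,0,-22,0,0,0],
    [0,0,-14,0,0,0],
    [0,0,-7,0,0,0]
  ]
}}

```text
t: 6.45
eef_pos: [0.6556, -0.014, 0.2166]
ee_rot: [3.139, -0.001, -1.685]
force: [-0.9, -0.2, -2.9]
width: 0.0339
```

Call:
{"api": "move_arm", "payload": {
  "deltas": [
    [0,0,-1,0,0,0],
    [0,0,-1,0,0,0],
    [0,0,-1,0,0,0],
    [0,0,-1,0,0,0],
    [0,0,0,0,0,0]
  ]
}}

```text
t: 6.87
eef_pos: [0.657, -0.0129, 0.2155]
ee_rot: [-3.14, 0.001, -1.683]
force: [-0.2, -0.0, -2.8]
width: 0.0331
```

Call:
{"api": "move_arm", "payload": {
  "deltas": [
    [0,0,-0.6,0,0,0],
    [0,0,-0.6,0,0,0],
    [0,0,-0.6,0,0,0],
    [0,0,0,0,0,0],
    [0,0,0,0,0,0]
  ]
}}

```text
t: 7.28
eef_pos: [0.6569, -0.0128, 0.2137]
ee_rot: [-3.141, 0.0, -1.683]
force: [-2.5, 2.0, 6.1]
width: 0.0337
```

Call:
{"api": "move_arm", "payload": {
  "deltas": [
    [0,0,0.5,0,0,0],
    [0,0,0,0,0,0],
    [0,0,0,0,0,0],
    [0,0,0,0,0,0],
    [0,0,0,0,0,0]
  ],
  "claw": 0
}}

```text
t: 7.7
eef_pos: [0.6568, -0.0129, 0.2132]
ee_rot: [3.142, -0.0, -1.683]
force: [0.2, -0.1, -0.4]
width: 0.0614
```

Call:
{"api": "move_arm", "payload": {
  "deltas": [
    [0,0,0,0,0,0],
    [0,0,0,0,0,0],
    [0,0,0,0,0,0],
    [0,0,5,0,0,0],
    [0,0,15,0,0,0]
  ]
}}

```text
t: 8.12
eef_pos: [0.6559, -0.0131, 0.2316]
ee_rot: [3.138, -0.001, -1.684]
force: [1.0, 0.3, -0.4]
width: 0.0868
```

Call:
{"api": "move_arm", "payload": {
  "deltas": [
    [0,0,30,0,0,0],
    [0,0,40,0,0,0],
    [0,0,40,0,0,0],
    [0,0,40,0,0,0],
    [0,0,20,0,0,0]
  ]
}}

```text
t: 8.53
eef_pos: [0.6572, -0.0131, 0.4099]
ee_rot: [-3.134, 0.001, -1.683]
force: [1.2, 0.6, 1.3]
width: 0.0875
```

Call:
{"api": "move_arm", "payload": {
  "deltas": [
    [-30,-6,0,0,0,0],
    [-40,-8,0,0,0,0],
    [-40,-8,0,0,0,0],
    [-40,-9,0,0,0,0],
    [-39,-9,-6,0,0,0]
  ]
}}

```text
t: 8.95
eef_pos: [0.466, -0.0534, 0.3984]
ee_rot: [-3.14, 0.0, -1.683]
force: [-1.3, -0.6, 1.1]
width: 0.0877
```

Call:
{"api": "move_arm", "payload": {
  "deltas": [
    [0,0,0,0,0,0],
    [0,0,0,0,0,0],
    [0,0,0,0,0,0],
    [0,0,0,0,0,0],
    [0,0,0,0,0,0]
  ]
}}

```text
t: 9.37
eef_pos: [0.4687, -0.0526, 0.3974]
ee_rot: [3.142, -0.0, -1.683]
force: [-0.8, -0.5, -0.0]
width: 0.0874
```

```bash
python3 - <<'E'
from h import *
look("objective_63_center","pics/w3.png")
cv2.imwrite("pics/s3.png",arm.grab_frame("scene")[:,:,::-1])
spots("scene",["objective_78_center"],None,.012)
a=cv2.imread("pics/w3.png");b=cv2.imread("pics/s3.png")
cv2.imwrite("pics/c3.png",np.hstack([cv2.resize(a,(400,300)),b[60:360,100:500]]))
E
```

```text
t 9.37 pos [468.7 -52.6 397.4] yaw [180.   -0.  -96.4] w 0.0874 F [-0.8 -0.5 -0. ]
wrist objective_63_center 0.94 [253. 170.] [471. -51.  32.]
wrist objective_63_center 0.24 [ 91. 214.] [648. -22.  32.]
scene objective_78_center 0.74 [219. 224.] [659.  -8.  51.]
```

View pics/c3.png

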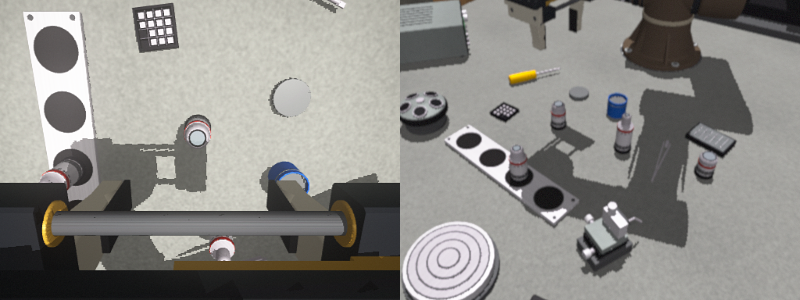

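```bash
python3 - <<'E'
from h import *
st=arm.get_state()
print(ray("wrist",(253.4,176.6),.063,st)*1000)
for z in (0,.03,.05): print(ray("top",(226,293),z)*1000,ray("top",(216,293),z)*1000,ray("top",(226,283),z)*1000, ray("scene",(317,158),z)*1000)
E
```

```text
[469.49614429 -52.07378684  63.        ]
[347.50711337  35.50287767   0.        ] [347.20693214  58.22615697   0.        ] [369.76810839  36.13269547   0.        ] [294.29992003   9.91862132   0.        ]
[350.72532224  34.63775321  30.        ] [350.43548113  56.5783007   30.        ] [372.21950941  35.24587615  30.        ] [333.29810151  27.71809058  30.        ]
[352.87079482  34.06100358  50.        ] [352.58784712  55.47972985  50.        ] [373.85377675  34.65466327  50.        ] [359.29688917  39.58440342  50.        ]
```

Call:
{"api": "move_arm", "payload": {
  "deltas": [
    [1,0.5,-30,0,0,0],
    [0,0,-38,0,0,0],
    [0,0,-38,0,0,0],
    [0,0,-36,0,0,0],
    [0,0,-30,0,0,0]
  ]
}}

```text
t: 9.98
eef_pos: [0.4683, -0.0525, 0.2231]
ee_rot: [3.14, -0.0, -1.684]
force: [0.1, -1.0, -0.8]
width: 0.0877
```

Call:
{"api": "move_arm", "payload": {
  "deltas": [
    [0,0,-18,0,0,0],
    [0,0,-11,0,0,0],
    [0,0,-7,0,0,0],
    [0,0,0,0,0,0],
    [0,0,0,0,0,0]
  ]
}}

```text
t: 10.4
eef_pos: [0.4691, -0.0523, 0.1894]
ee_rot: [3.141, -0.0, -1.683]
force: [-0.2, -0.4, 0.7]
width: 0.0877
```

Call:
{"api": "move_arm", "payload": {
  "deltas": [
    [0,0,0,0,0,0],
    [0,0,0,0,0,0],
    [0,0,0,0,0,0],
    [0,0,0,0,0,0],
    [0,0,0,0,0,0]
  ],
  "claw": 255
}}

```text
t: 10.82
eef_pos: [0.4688, -0.0524, 0.1898]
ee_rot: [-3.141, 0.0, -1.683]
force: [-0.3, 0.7, 0.0]
width: 0.0603
```

Call:
{"api": "move_arm", "payload": {
  "deltas": [
    [0,0,0,0,0,0],
    [0,0,0,0,0,0],
    [0,0,0,0,0,0],
    [0,0,0,0,0,0],
    [0,0,0,0,0,0]
  ]
}}

```text
t: 11.23
eef_pos: [0.4689, -0.0524, 0.1894]
ee_rot: [-3.141, 0.0, -1.683]
force: [1.3, 0.5, 0.2]
width: 0.0334
```

Call:
{"api": "move_arm", "payload": {
  "deltas": [
    [0,0,10,0,0,0],
    [0,0,25,0,0,0],
    [0,0,30,0,0,0],
    [0,0,25,0,0,0],
    [6,-2,10,0,0,0]
  ]
}}

```text
t: 11.65
eef_pos: [0.4746, -0.0543, 0.2924]
ee_rot: [-3.139, 0.001, -1.683]
force: [0.3, -0.3, -2.1]
width: 0.0336
```

Call:
{"api": "move_arm", "payload": {
  "deltas": [
    [18,-4,0,0,0,0],
    [26,-6,0,0,0,0],
    [30,-7,0,0,0,0],
    [30,-7,0,0,0,0],
    [28,-7,0,0,0,0]
  ]
}}

```text
t: 12.07
eef_pos: [0.6079, -0.0858, 0.2889]
ee_rot: [3.141, 0.0, -1.683]
force: [-0.4, 1.8, -1.6]
width: 0.0333
```

Call:
{"api": "move_arm", "payload": {
  "deltas": [
    [22,-5,0,0,0,0],
    [12,-3,0,0,0,0],
    [6,-2,0,0,0,0],
    [0,0,0,0,0,0],
    [0,0,0,0,0,0]
  ]
}}

```text
t: 12.48
eef_pos: [0.646, -0.0954, 0.2886]
ee_rot: [3.14, -0.0, -1.684]
force: [-0.8, -0.1, -1.9]
width: 0.0336
```

```bash
python3 - <<'E'
from h import *
look("pad_1","pics/w4.png")
E
```

```text
t 12.48 pos [646.  -95.4 288.6] yaw [179.9  -0.  -96.5] w 0.0336 F [-0.8 -0.1 -1.9]
wrist pad_1 0.88 [256. 196.] [645. -93.  12.]
wrist pad_1 0.75 [251.  89.] [ 640. -173.   12.]
```

View pics/w4.png

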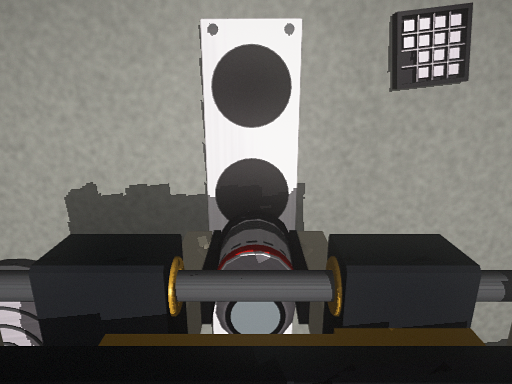

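Call:
{"api": "move_arm", "payload": {
  "deltas": [
    [0.5,1,-15,0,0,0],
    [0,0,-25,0,0,0],
    [0,0,-22,0,0,0],
    [0,0,-14,0,0,0],
    [0,0,-7,0,0,0]
  ]
}}

```text
t: 13.0
eef_pos: [0.6457, -0.0941, 0.2046]
ee_rot: [3.139, -0.0, -1.683]
force: [0.4, -0.6, -2.1]
width: 0.0335
```

Call:
{"api": "move_arm", "payload": {
  "deltas": [
    [0,0,-0.8,0,0,0],
    [0,0,-0.8,0,0,0],
    [0,0,-0.8,0,0,0],
    [0,0,-0.6,0,0,0],
    [0,0,0,0,0,0]
  ]
}}

```text
t: 13.42
eef_pos: [0.6475, -0.0944, 0.2043]
ee_rot: [-3.14, 0.0, -1.683]
force: [-0.2, 0.8, -2.0]
width: 0.0337
```

Call:
{"api": "move_arm", "payload": {
  "deltas": [
    [0,0,-0.8,0,0,0],
    [0,0,-0.8,0,0,0],
    [0,0,-0.6,0,0,0],
    [0,0,0,0,0,0],
    [0,0,0,0,0,0]
  ]
}}

```text
t: 13.83
eef_pos: [0.6473, -0.0944, 0.2015]
ee_rot: [-3.141, -0.0, -1.683]
force: [-0.6, 0.5, 2.1]
width: 0.0336
```

Call:
{"api": "move_arm", "payload": {
  "deltas": [
    [0,0,0,0,0,0],
    [0,0,0,0,0,0],
    [0,0,0,0,0,0],
    [0,0,0,0,0,0],
    [0,0,0,0,0,0]
  ],
  "claw": 0
}}

```text
t: 14.25
eef_pos: [0.6473, -0.0944, 0.2011]
ee_rot: [-3.142, -0.0, -1.683]
force: [-0.1, -0.8, 0.7]
width: 0.0611
```

Call:
{"api": "move_arm", "payload": {
  "deltas": [
    [0,0,0,0,0,0],
    [0,0,0,0,0,0],
    [0,0,0,0,0,0],
    [0,0,5,0,0,0],
    [0,0,15,0,0,0]
  ]
}}

```text
t: 14.67
eef_pos: [0.6463, -0.0945, 0.2194]
ee_rot: [3.138, -0.001, -1.684]
force: [-0.5, -0.2, -0.2]
width: 0.0868
```

Call:
{"api": "move_arm", "payload": {
  "deltas": [
    [0,0,30,0,0,0],
    [0,0,40,0,0,0],
    [0,0,40,0,0,0],
    [0,0,40,0,0,0],
    [0,0,30,0,0,0]
  ]
}}

```text
t: 15.08
eef_pos: [0.6472, -0.0946, 0.4058]
ee_rot: [-3.138, 0.0, -1.683]
force: [0.6, -0.7, 0.5]
width: 0.0877
```

Call:
{"api": "move_arm", "payload": {
  "deltas": [
    [-16,17,5,0,0,0],
    [-25,27,0,0,0,0],
    [-25,28,0,0,0,0],
    [-25,28,0,0,0,0],
    [-25,28,0,0,0,0]
  ]
}}

```text
t: 15.5
eef_pos: [0.5298, 0.0343, 0.4066]
ee_rot: [-3.141, 0.0, -1.684]
force: [-0.0, 0.1, 0.7]
width: 0.0877
```

Call:
{"api": "move_arm", "payload": {
  "deltas": [
    [-25,28,0,0,0,0],
    [-25,28,0,0,0,0],
    [-20,20,0,0,0,0],
    [0,0,0,0,0,0],
    [0,0,0,0,0,0]
  ]
}}

```text
t: 15.92
eef_pos: [0.4603, 0.1104, 0.4072]
ee_rot: [-3.14, 0.001, -1.68]
force: [0.8, -0.5, 1.3]
width: 0.0877
```

```bash
python3 - <<'E'
from h import *
look("objective_93_center","pics/w5.png")
E
```

```text
t 15.92 pos [460.3 110.4 407.2] yaw [-1.799e+02  1.000e-01 -9.630e+01] w 0.0877 F [ 0.8 -0.5  1.3]
wrist objective_93_center 0.67 [261. 166.] [455. 108.  46.]
```

View pics/w5.png

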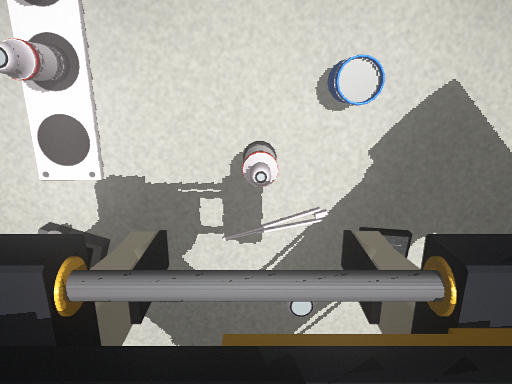

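```bash
python3 - <<'E'
from h import *
st=arm.get_state()
print(st["eef_pos"],ray("wrist",(261,176.5),.093,st)*1000)
E
```

```text
[0.46142684 0.10951138 0.40662969] [455.91399543 105.92354072  93.        ]
```

Call:
{"api": "move_arm", "payload": {
  "deltas": [
    [-5.5,-3.5,-25,0,0,0],
    [0,0,-35,0,0,0],
    [0,0,-35,0,0,0],
    [0,0,-33,0,0,0],
    [0,0,-28,0,0,0]
  ]
}}

```text
t: 16.43
eef_pos: [0.456, 0.1048, 0.2481]
ee_rot: [3.141, -0.001, -1.685]
force: [1.2, 0.1, -0.1]
width: 0.0876
```

Call:
{"api": "move_arm", "payload": {
  "deltas": [
    [0,0,-18,0,0,0],
    [0,0,-11,0,0,0],
    [0,0,-6,0,0,0],
    [0,0,0,0,0,0],
    [0,0,0,0,0,0]
  ]
}}

```text
t: 16.85
eef_pos: [0.4563, 0.1057, 0.2152]
ee_rot: [3.141, -0.0, -1.684]
force: [0.0, 0.5, 0.4]
width: 0.0876
```

Call:
{"api": "move_arm", "payload": {
  "deltas": [
    [0,0,0,0,0,0],
    [0,0,0,0,0,0],
    [0,0,0,0,0,0],
    [0,0,0,0,0,0],
    [0,0,0,0,0,0]
  ],
  "claw": 255
}}

```text
t: 17.27
eef_pos: [0.4558, 0.1062, 0.2156]
ee_rot: [-3.141, 0.001, -1.683]
force: [0.4, -0.9, -0.6]
width: 0.0598
```

Call:
{"api": "move_arm", "payload": {
  "deltas": [
    [0,0,0,0,0,0],
    [0,0,0,0,0,0],
    [0,0,0,0,0,0],
    [0,0,0,0,0,0],
    [0,0,0,0,0,0]
  ]
}}

```text
t: 17.68
eef_pos: [0.4557, 0.1061, 0.2151]
ee_rot: [3.141, -0.0, -1.683]
force: [-0.7, 0.3, 0.1]
width: 0.0334
```

Call:
{"api": "move_arm", "payload": {
  "deltas": [
    [0,0,10,0,0,0],
    [0,0,25,0,0,0],
    [0,0,30,0,0,0],
    [0,0,25,0,0,0],
    [6,-1,10,0,0,0]
  ]
}}

```text
t: 18.1
eef_pos: [0.4616, 0.1052, 0.3182]
ee_rot: [-3.139, 0.002, -1.683]
force: [0.5, 0.1, -3.7]
width: 0.0336
```

Call:
{"api": "move_arm", "payload": {
  "deltas": [
    [18,-4,0,0,0,0],
    [28,-5,0,0,0,0],
    [32,-7,0,0,0,0],
    [32,-7,0,0,0,0],
    [32,-7,0,0,0,0]
  ]
}}

```text
t: 18.52
eef_pos: [0.6048, 0.0746, 0.3145]
ee_rot: [3.14, -0.0, -1.683]
force: [0.3, 0.5, -2.3]
width: 0.0337
```

Call:
{"api": "move_arm", "payload": {
  "deltas": [
    [28,-5,0,0,0,0],
    [20,-4,0,0,0,0],
    [10,-2,0,0,0,0],
    [3,0,0,0,0,0],
    [0,0,0,0,0,0]
  ]
}}

```text
t: 18.93
eef_pos: [0.6646, 0.0639, 0.3139]
ee_rot: [3.14, -0.001, -1.684]
force: [0.4, -0.4, -1.9]
width: 0.0334
```

```bash
python3 - <<'E'
from h import *
look("pad_1","pics/w6.png")
E
```

```text
t 18.93 pos [664.6  63.9 313.9] yaw [179.9  -0.  -96.5] w 0.0334 F [ 0.4 -0.4 -1.9]
wrist pad_1 0.85 [255. 184.] [664.  63.  12.]
```

View pics/w6.png

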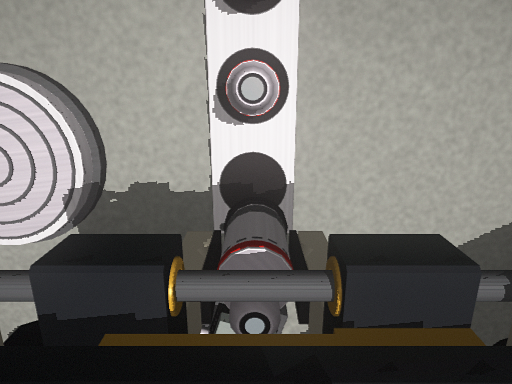

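Call:
{"api": "move_arm", "payload": {
  "deltas": [
    [0.5,1,-15,0,0,0],
    [0,0,-25,0,0,0],
    [0,0,-22,0,0,0],
    [0,0,-14,0,0,0],
    [0,0,-7,0,0,0]
  ]
}}

```text
t: 19.45
eef_pos: [0.6634, 0.0653, 0.2304]
ee_rot: [3.139, -0.001, -1.683]
force: [-0.8, -0.8, -2.2]
width: 0.0335
```

Call:
{"api": "move_arm", "payload": {
  "deltas": [
    [0,0,-0.8,0,0,0],
    [0,0,-0.8,0,0,0],
    [0,0,-0.8,0,0,0],
    [0,0,-0.8,0,0,0],
    [0,0,0,0,0,0]
  ]
}}

```text
t: 19.87
eef_pos: [0.6654, 0.0652, 0.2299]
ee_rot: [-3.14, 0.001, -1.683]
force: [0.1, -0.1, -2.8]
width: 0.0335
```

Call:
{"api": "move_arm", "payload": {
  "deltas": [
    [0,0,-0.6,0,0,0],
    [0,0,-0.4,0,0,0],
    [0,0,-0.3,0,0,0],
    [0,0,0,0,0,0],
    [0,0,0,0,0,0]
  ]
}}

```text
t: 20.28
eef_pos: [0.6652, 0.065, 0.2276]
ee_rot: [3.142, -0.0, -1.683]
force: [0.6, 0.6, -3.2]
width: 0.0338
```

Call:
{"api": "move_arm", "payload": {
  "deltas": [
    [0,0,-0.4,0,0,0],
    [0,0,-0.4,0,0,0],
    [0,0,-0.2,0,0,0],
    [0,0,0,0,0,0],
    [0,0,0,0,0,0]
  ]
}}

```text
t: 20.7
eef_pos: [0.6653, 0.0651, 0.2272]
ee_rot: [-3.141, 0.0, -1.683]
force: [-2.9, 0.4, 4.2]
width: 0.0336
```

Call:
{"api": "move_arm", "payload": {
  "deltas": [
    [0,0,0,0,0,0],
    [0,0,0,0,0,0],
    [0,0,0,0,0,0],
    [0,0,0,0,0,0],
    [0,0,0,0,0,0]
  ],
  "claw": 0
}}

```text
t: 21.12
eef_pos: [0.6653, 0.0651, 0.2266]
ee_rot: [-3.141, 0.0, -1.683]
force: [-0.3, -0.9, -0.2]
width: 0.0611
```

Call:
{"api": "move_arm", "payload": {
  "deltas": [
    [0,0,0,0,0,0],
    [0,0,0,0,0,0],
    [0,0,0,0,0,0],
    [0,0,5,0,0,0],
    [0,0,15,0,0,0]
  ]
}}

```text
t: 21.53
eef_pos: [0.6644, 0.0649, 0.2448]
ee_rot: [3.138, -0.001, -1.684]
force: [0.9, -0.5, 0.0]
width: 0.087
```

Call:
{"api": "move_arm", "payload": {
  "deltas": [
    [0,0,30,0,0,0],
    [0,0,40,0,0,0],
    [0,0,40,0,0,0],
    [0,0,35,0,0,0],
    [0,0,15,0,0,0]
  ]
}}

```text
t: 21.95
eef_pos: [0.6658, 0.065, 0.4135]
ee_rot: [-3.134, 0.002, -1.683]
force: [1.8, 0.1, 0.8]
width: 0.0878
```

Call:
{"api": "move_arm", "payload": {
  "deltas": [
    [-17,15,0,0,0,0],
    [-26,23,0,0,0,0],
    [-28,25,0,0,0,0],
    [-28,25,0,0,0,0],
    [-28,25,0,0,0,0]
  ]
}}

```text
t: 22.37
eef_pos: [0.5368, 0.1786, 0.4071]
ee_rot: [-3.141, 0.0, -1.684]
force: [0.7, 1.3, 0.3]
width: 0.0876
```

Call:
{"api": "move_arm", "payload": {
  "deltas": [
    [-28,25,0,0,0,0],
    [-28,25,0,0,0,0],
    [-28,25,0,0,0,0],
    [-26,24,0,0,0,0],
    [0,0,0,0,0,0]
  ]
}}

```text
t: 22.78
eef_pos: [0.4249, 0.2797, 0.4077]
ee_rot: [-3.141, 0.002, -1.679]
force: [0.2, -0.2, 0.4]
width: 0.0876
```

Call:
{"api": "move_arm", "payload": {
  "deltas": [
    [0,0,0,0,0,0],
    [0,0,0,0,0,0],
    [0,0,0,0,0,0],
    [0,0,0,0,0,0],
    [0,0,0,0,0,0]
  ]
}}

```text
t: 23.2
eef_pos: [0.4289, 0.2764, 0.4065]
ee_rot: [3.141, -0.0, -1.685]
force: [0.0, -0.3, -0.4]
width: 0.0875
```

```bash
python3 - <<'E'
from h import *
look("objective_48_center","pics/w7.png")
E
```

```text
t 23.2 pos [428.9 276.4 406.5] yaw [180.   -0.  -96.6] w 0.0875 F [ 0.  -0.3 -0.4]
wrist objective_48_center 0.77 [259. 164.] [425. 277.  24.]
```

View pics/w7.png

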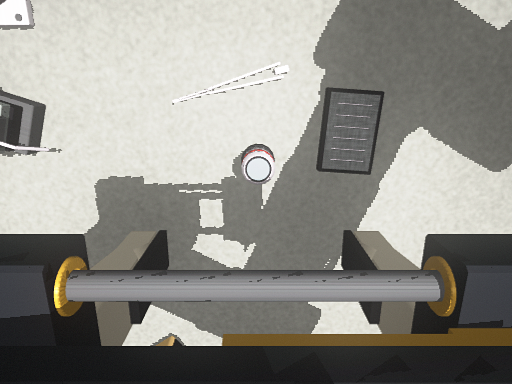

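```bash
python3 - <<'E'
from h import *
st=arm.get_state()
print(ray("wrist",(258.5,169),.048,st)*1000,ray("wrist",(317,170),.005,st)*1000)
E
```

```text
[425.0349068  276.08687468  48.        ] [359.90494809 294.4994021    5.        ]
```

A flat slide tray sits about 65 mm to the −x side of the 48 objective. I half-close the jaws before descending so the outer finger stays clear of it.

Call:
{"api": "move_arm", "payload": {
  "deltas": [
    [-4,-0.5,-25,0,0,0],
    [0,0,-35,0,0,0],
    [0,0,-35,0,0,0],
    [0,0,-25,0,0,0],
    [0,0,-10,0,0,0]
  ],
  "claw": 95
}}

```text
t: 23.72
eef_pos: [0.4236, 0.2752, 0.2732]
ee_rot: [3.138, -0.004, -1.685]
force: [-0.2, -0.4, -0.5]
width: 0.06
```

Call:
{"api": "move_arm", "payload": {
  "deltas": [
    [0,0,-25,0,0,0],
    [0,0,-25,0,0,0],
    [0,0,-20,0,0,0],
    [0,0,-12,0,0,0],
    [0,0,-7,0,0,0]
  ]
}}

```text
t: 24.13
eef_pos: [0.4245, 0.2765, 0.1867]
ee_rot: [3.141, -0.001, -1.684]
force: [-0.7, 0.4, 0.4]
width: 0.055
```

Call:
{"api": "move_arm", "payload": {
  "deltas": [
    [0,0,0,0,0,0],
    [0,0,0,0,0,0],
    [0,0,0,0,0,0],
    [0,0,0,0,0,0],
    [0,0,0,0,0,0]
  ]
}}

```text
t: 24.55
eef_pos: [0.4245, 0.2769, 0.1886]
ee_rot: [-3.141, 0.002, -1.683]
force: [0.1, 0.0, 0.3]
width: 0.0551
```

Call:
{"api": "move_arm", "payload": {
  "deltas": [
    [0,0,0,0,0,0],
    [0,0,0,0,0,0],
    [0,0,0,0,0,0],
    [0,0,0,0,0,0],
    [0,0,0,0,0,0]
  ],
  "claw": 255
}}

```text
t: 24.97
eef_pos: [0.4244, 0.2768, 0.1878]
ee_rot: [-3.141, 0.0, -1.683]
force: [0.7, 0.4, 1.6]
width: 0.034
```

Call:
{"api": "move_arm", "payload": {
  "deltas": [
    [0,0,0,0,0,0],
    [0,0,0,0,0,0],
    [0,0,0,0,0,0],
    [0,0,0,0,0,0],
    [0,0,0,0,0,0]
  ]
}}

```text
t: 25.38
eef_pos: [0.4244, 0.2767, 0.1878]
ee_rot: [-3.141, 0.0, -1.683]
force: [2.2, -0.5, 2.2]
width: 0.0345
```

Call:
{"api": "move_arm", "payload": {
  "deltas": [
    [0,0,10,0,0,0],
    [0,0,25,0,0,0],
    [0,0,35,0,0,0],
    [0,0,30,0,0,0],
    [0,0,20,0,0,0]
  ]
}}

```text
t: 25.8
eef_pos: [0.4241, 0.2765, 0.3108]
ee_rot: [-3.141, 0.001, -1.683]
force: [0.2, 1.1, -1.7]
width: 0.0343
```

Call:
{"api": "move_arm", "payload": {
  "deltas": [
    [6,-13,0,0,0,0],
    [11,-23,0,0,0,0],
    [15,-32,0,0,0,0],
    [16,-33,0,0,0,0],
    [16,-33,0,0,0,0]
  ]
}}

```text
t: 26.22
eef_pos: [0.4878, 0.1411, 0.308]
ee_rot: [3.141, -0.0, -1.682]
force: [0.8, 0.9, -1.8]
width: 0.0341
```

Call:
{"api": "move_arm", "payload": {
  "deltas": [
    [16,-33,0,0,0,0],
    [16,-33,0,0,0,0],
    [16,-33,0,0,0,0],
    [16,-33,0,0,0,0],
    [16,-33,0,0,0,0]
  ]
}}

```text
t: 26.63
eef_pos: [0.568, -0.0242, 0.3078]
ee_rot: [3.14, 0.0, -1.683]
force: [1.3, 0.8, -2.2]
width: 0.0339
```

Call:
{"api": "move_arm", "payload": {
  "deltas": [
    [16,-33,0,0,0,0],
    [16,-33,0,0,0,0],
    [14,-32,0,0,0,0],
    [12,-26,0,0,0,0],
    [8,-16,0,0,0,0]
  ]
}}

```text
t: 27.05
eef_pos: [0.6343, -0.1651, 0.3073]
ee_rot: [3.14, -0.0, -1.685]
force: [-0.2, -0.3, -1.6]
width: 0.0342
```

Call:
{"api": "move_arm", "payload": {
  "deltas": [
    [4,-11,0,0,0,0],
    [0,0,0,0,0,0],
    [0,0,0,0,0,0],
    [0,0,0,0,0,0],
    [0,0,0,0,0,0]
  ]
}}

```text
t: 27.47
eef_pos: [0.6378, -0.1723, 0.3079]
ee_rot: [3.141, 0.0, -1.682]
force: [0.3, -0.2, -2.4]
width: 0.0341
```

```bash
python3 - <<'E'
from h import *
look("pad_1","pics/w8.png")
E
```

```text
t 27.47 pos [ 637.8 -172.3  307.9] yaw [180.    0.  -96.4] w 0.0341 F [ 0.3 -0.2 -2.4]
wrist pad_1 0.85 [254. 344.] [656. -16.  12.]
wrist pad_1 0.56 [252. 184.] [ 640. -174.   12.]
```

View pics/w8.png

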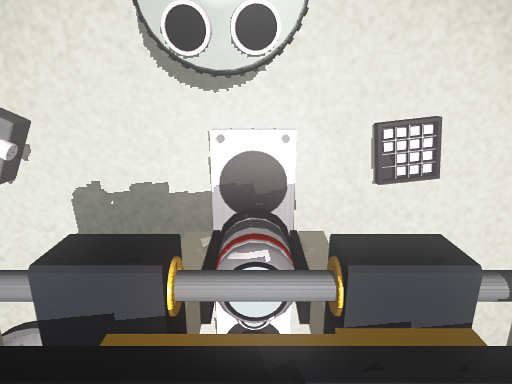

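Call:
{"api": "move_arm", "payload": {
  "deltas": [
    [0.5,-1,-17,0,0,0],
    [0,0,-28,0,0,0],
    [0,0,-28,0,0,0],
    [0,0,-20,0,0,0],
    [0,0,-10,0,0,0]
  ]
}}

```text
t: 27.98
eef_pos: [0.6376, -0.1736, 0.2019]
ee_rot: [3.138, 0.0, -1.683]
force: [0.2, -0.7, -1.8]
width: 0.034
```

Call:
{"api": "move_arm", "payload": {
  "deltas": [
    [0,0,-1,0,0,0],
    [0,0,-0.8,0,0,0],
    [0,0,-0.6,0,0,0],
    [0,0,0,0,0,0],
    [0,0,0,0,0,0]
  ]
}}

```text
t: 28.4
eef_pos: [0.6392, -0.1744, 0.2037]
ee_rot: [-3.139, 0.0, -1.683]
force: [0.2, 0.4, -1.8]
width: 0.0341
```

Call:
{"api": "move_arm", "payload": {
  "deltas": [
    [0,0,-0.8,0,0,0],
    [0,0,-0.6,0,0,0],
    [0,0,-0.4,0,0,0],
    [0,0,0,0,0,0],
    [0,0,0,0,0,0]
  ]
}}

```text
t: 28.82
eef_pos: [0.6387, -0.1744, 0.2004]
ee_rot: [3.141, -0.0, -1.683]
force: [0.6, -0.2, -2.4]
width: 0.0342
```

Call:
{"api": "move_arm", "payload": {
  "deltas": [
    [0,0,-0.5,0,0,0],
    [0,0,-0.4,0,0,0],
    [0,0,-0.3,0,0,0],
    [0,0,0,0,0,0],
    [0,0,0,0,0,0]
  ]
}}

```text
t: 29.23
eef_pos: [0.6388, -0.1744, 0.1998]
ee_rot: [-3.141, -0.0, -1.683]
force: [-1.9, 0.2, 4.7]
width: 0.0342
```

Call:
{"api": "move_arm", "payload": {
  "deltas": [
    [0,0,0,0,0,0],
    [0,0,0,0,0,0],
    [0,0,0,0,0,0],
    [0,0,0,0,0,0],
    [0,0,0,0,0,0]
  ],
  "claw": 0
}}

```text
t: 29.65
eef_pos: [0.6387, -0.1744, 0.199]
ee_rot: [3.141, 0.0, -1.683]
force: [-0.4, 0.7, -1.0]
width: 0.0619
```

Call:
{"api": "move_arm", "payload": {
  "deltas": [
    [0,0,0,0,0,0],
    [0,0,0,0,0,0],
    [0,0,0,0,0,0],
    [0,0,5,0,0,0],
    [0,0,15,0,0,0]
  ]
}}

```text
t: 30.07
eef_pos: [0.6378, -0.1743, 0.2175]
ee_rot: [3.138, -0.0, -1.684]
force: [0.5, -0.9, -0.3]
width: 0.0873
```

Call:
{"api": "move_arm", "payload": {
  "deltas": [
    [0,0,30,0,0,0],
    [0,0,40,0,0,0],
    [0,0,40,0,0,0],
    [0,0,40,0,0,0],
    [0,0,20,0,0,0]
  ]
}}

```text
t: 30.48
eef_pos: [0.6392, -0.1747, 0.3959]
ee_rot: [-3.134, -0.001, -1.683]
force: [0.2, 0.6, 0.4]
width: 0.0875
```

Call:
{"api": "move_arm", "payload": {
  "deltas": [
    [-20,-5,0,0,0,0],
    [-30,-10,0,0,0,0],
    [-35,-10,0,0,0,0],
    [-35,-10,0,0,0,0],
    [-25,-10,0,0,0,0]
  ]
}}

```text
t: 30.9
eef_pos: [0.4909, -0.2196, 0.3897]
ee_rot: [-3.142, 0.0, -1.683]
force: [-0.3, -1.1, -0.6]
width: 0.0879
```

Call:
{"api": "move_arm", "payload": {
  "deltas": [
    [0,0,0,0,0,0],
    [0,0,0,0,0,0],
    [0,0,0,0,0,0],
    [0,0,0,0,0,0],
    [0,0,0,0,0,0]
  ]
}}

```text
t: 31.32
eef_pos: [0.4945, -0.2191, 0.3891]
ee_rot: [3.141, -0.0, -1.683]
force: [0.2, -0.3, 0.3]
width: 0.0875
```

```bash
python3 - <<'E'
from h import *
im={}
for c in("top","scene"):
    im[c]=arm.grab_frame(c)[:,:,::-1]
    spots(c,["chip_tray"]); spots(c,[n for n in H if "obj" in n],None,.012)
a=cv2.resize(im["top"][110:230,160:420],None,fx=2.6,fy=2.6,interpolation=cv2.INTER_CUBIC)
b=cv2.resize(im["scene"][120:300,90:350],None,fx=2.6,fy=1.55,interpolation=cv2.INTER_CUBIC)
cv2.imwrite("pics/f.png",np.vstack([a,b]))
print(arm.get_state()["force"])
E
```

```text
scene chip_tray 0.77 [205. 174.] [ 510. -183.    0.]
scene objective_48_center 0.91 [165. 189.] [ 634. -183.   36.]
scene objective_48_center 0.23 [195. 217.] [660. -71.  36.]
scene objective_63_center 0.71 [219. 235.] [676.   5.  43.]
scene objective_63_center 0.68 [189. 206.] [649. -97.  43.]
scene objective_78_center 0.62 [216. 223.] [660. -14.  51.]
scene objective_93_center 0.6 [251. 237.] [656.  65.  58.]
scene objective_93_center 0.48 [219. 222.] [659.  -6.  58.]
[-0.59108076  0.34723759  0.18872536]
```

View pics/f.png

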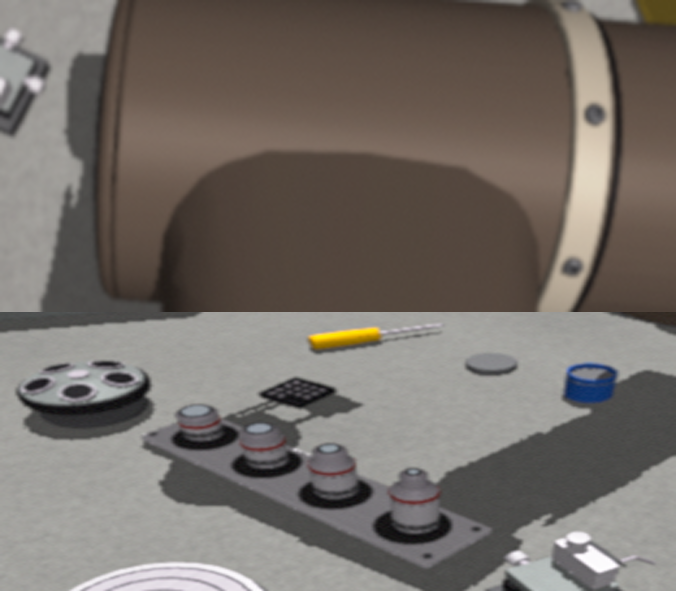

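All four stand upright in height order, with the 48 next to the nosepiece, and the tray has not moved. The gripper was well above everything and touching nothing, so I hand in.

```bash
python3 -c "
from station import arm
print(arm.job_done())"
```

```text
the job is handed in; nothing more can be done
None
```

All four objectives are on the strip in height order. The 48 is on pad_4 next to the nosepiece, then the 63 on pad_3, the 78 on pad_2 and the 93 on pad_1. I handed the job in at about 31 s of the 112 s allowed.

**Setting down:** Each objective was lowered in steps of 1 mm or less until contact showed, at no more than about 10 N. The gripper position at each release was within about 3 mm of the measured pad centre.

**Last checks:** The final scene picture shows all four upright and inside their pads. The tray was measured at (510, −183) mm, against (512 to 516, −183 to −186) at the start. The gripper was clear of everything with near-zero force.

**Checks that failed or disagreed:**
- The arm blocked the top camera at the end, so that view could not confirm the final positions.
- The networks gave some extra, conflicting matches, for example calling another objective a 63 or a 93. Their best match was right for the 48, 78 and 93; the 63's best match fell between pad_2 and pad_1, and its second was on pad_3. The positions read from the scene camera were up to about 10 mm off the pad centres. I relied on the picture and the release positions instead.

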